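# Stop a small stool rocking with a wedge under its short leg

## Robot

A 6-joint arm with a two-finger parallel gripper is mounted at the origin on a cart in front of the work surface, level with it; the furniture and walls round the work are solid. World frame = base frame: x ahead of the robot, y to its left, z up, the work surface at z = 0. Lengths are in m, angles in rad, forces in N, time in s.
With the tool pointing down it reaches from about 0.35 to 0.875 m from the base axis. Payload 4.2 kg.
Tool frame: the origin (TCP) lies on the centre line of the jaws, within the pads' length; the fingertips stand 14 mm ahead of it and the grasp point (between the pads) lies 5 mm behind it (ctrl.nose_length is the distance from the TCP to the fingertips, in m); z points along the fingers, y is the line along which they close (so a half turn about z gives the same grasp; the last joint's range is limited). The gripper opens to 87 mm and grips with 3 to 60 N. Pads are 19 mm wide; open, the fingers measure 117 mm over their backs; the gripper's body (75 mm by 190 mm) begins 51 mm behind the grasp point.
Start: joints at [-0.878, 0.385, 0.008, 0, -1.194, -0.259], TCP at [0.263, -0.567, 0.237] pointing down, gripper open.
Joint ranges: [-3.14, 3.14], [-1.21, 2.06], [-1.07, 1.41], [-3.16, 2.05], [-2.99, -0.16], [-3.1, 3.1]. Speed limits (rad/s): [2.79, 2.79, 3.14, 3.14, 3.14, 3.14].

## Interface

Orientations are given as a 3x3 rotation matrix whose columns are the frame's x, y, z axes.
In Python, from workcell import ctrl, snapshot, calibration gives the robot as it stands.
- The arm moves only by the shell command python3 -m pendant 'ROWS' [FORCE]. ROWS is JSON, a list of rows, each a list of 3 entries, a list of its own where there are three numbers: the shift along the tool's x, y, z in cm, then the turn, a rotation vector about the tool's x, y, z in rad, then the gripper command: -1 is fully open, 1 is shut, values between are in proportion. In form: [[[tx, ty, tz], [wx, wy, wz], hand], ...]. A call has 1 to 5 rows; each row shifts and turns the commanded pose from where the row before left it, along the tool's axes as they then stand; what a row does not reach is not made up. A row lasts 1/10 s, in which the tool goes at most 50 mm and 8.59 degrees, less where a joint would pass 70% of its speed; a pose out of reach is approached as far as the arm can. A call is refused whole if a number of a shift passes 5 or a number of a turn 0.15, either way. A call with a gripper value outside its range is refused whole. The fingers move at their own pace and stop on an object; FORCE is the grip in N (left out, the last holds). Time passes only in rows, so rows that do not move let the fingers close. It gives the time, the measured TCP pose, the force, the opening and the grip force at its end, in the units of the state.
- ctrl.state(): the state, without advancing time (a new reading comes with each control period).
- snapshot(name): name is "side" or "top" or "wrist"; returns (picture, depth): 400x640x3 uint8, red, green, blue; 400x640 float32, m along the optical axis (not along the pixel's ray), 0 where there is no reading.
- calibration(name): a dict with "vertical_fov" (degrees; the focal length in pixels is half the picture's height over the tangent of half this angle, whatever the lens; pixels are square), "cx", "cy" (the principal point, pixels), "D" ([k1, k2, p1, p2, k3] as OpenCV has them; the pictures are not rectified), "R" (3x3) and "t" (3): a world point X has camera coordinates R X + t. Camera axes: x right, y down, z forward; pixel columns grow to the right and rows downward; lengths in m; the calibration is good to about 2 mm. A picture is of the moment at which its call begins: read the wrist's pose just before it. calibration takes no time and is no camera call; for the wrist camera it gives the pose at the moment of the call.
- ctrl.close_job(): hands the job in; it is judged then, once.
The state is a dict: "time": time; "q": joint angles; "joint_velocities": joint speeds; "joint_efforts": joint torques, N m; "position": TCP position; "tool_rot": TCP orientation; "ft_force": force on the tool from outside, world axes, zero at the start; "torque": the same for the moment, N m; "gripper_width": opening from 0.0 (shut) to 1.0 (fully open); "grasp_force": force on a finger pad.
Only numpy, scipy, OpenCV 4.12 (cv2) and the standard library are available. Lean on these libraries where they do the work, as an engineer would, in place of code of your own. Each camera call takes 0.05 s, during which the arm holds its last target. There are 200 camera calls.

## Task

The small stool on the bench rocks because its near right leg, the one the wedge points at, is a little short. With your fingers, push the wedge along the bench squarely under that leg until the stool just stops rocking, without jacking the stool up or shoving it along. Then press down firmly on the seat corner above that leg to prove that it no longer dips, and finish while still pressing there; pick nothing up and leave everything else where it lies.

Things in the scene. Friction and masses are not known exactly. Their poses are not given: they have to be found in the camera images.
- stool: small wooden stool, about 0.9 kg, loose: square 176 mm seat, top 140 mm above the bench; four upright legs 26 mm square, centres 66 mm from the middle along x and y. Origin: at bench level under the seat's middle, z up. The short leg is at (-66, -66) mm, near right. At rest it stands level on the other three; about 1 N on the corner over the short leg makes it dip about a line 93 mm away.
- seat_corner (a point): point on top of the seat exactly above the middle of the short leg, 22 mm in from both seat edges: press here. Axes as the stool's.
- short_foot (a point): point at bench level below the middle of the right-hand (-y of the stool) face of the short leg, where the wedge goes in. The foot itself hangs 4 to 9 mm above the bench, by how much differs each time. Axes as the stool's.
- wedge: plain dark wooden wedge, 45 g, lying flat: 110 mm long, 34 wide, 2 mm thick at one end rising evenly to 16 mm. Origin: middle of its underside; x points to the thin end, at the start within 0.12 rad of the stool's +y and 10 to 30 mm short of short_foot. Slides with 0.3 N; once it bears on the foot (thin end 16 to 55 mm past short_foot) this rises by about 2 N, and more shoves or lifts the stool
- wedge_tip (a point): middle of the wedge's thin end, at bench level. Axes as the wedge's.
- wedge_butt (a point): middle of the upright thick end face of the wedge (34 mm wide, 16 mm high), 8 mm above the bench: push here. Axes as the wedge's.
- offcut_2: pine offcut, 30 x 90 x 20 mm, left of the wedge; leave it alone. Origin under its middle.
- try_square: try square with wooden stock, 198 x 121 x 17 mm, lying left of the stool's near side; leave it alone. Origin under its middle.
- tape_measure: yellow pocket tape measure, 39 x 90 x 70 mm, right of the stool's far side; leave it alone. Origin under its middle.
- carpenter_pencil: flat red carpenter's pencil, 159 mm long, right of the stool, towards the back; leave it alone. Origin under its middle.

How it is judged:
By the outcome, as a careful person would: the job done as asked, in the order asked, and still so for the second after the job is handed in, while the arm keeps its last pose, push and grip.
It also fails if it takes over 48 s, if anything falls off the work surface, if the arm or the gripper's body presses on something with over 40 N, if the wrist force passes 120 N, or if a joint passes its speed limit or range.

## Working session

There is one attempt and no reset: what is moved stays moved. The work goes in short steps, Python scripts to look and compute and a shell command to move; the robot and the scene stay as the last step left them, time stands still between calls to the robot, and variables do not carry over. Pictures are saved under pics/ and viewed, at most 10 in all, crops included, and the job is handed in when it is done.

```bash
mkdir -p pics; ls
python3 - <<'E'
from workcell import ctrl, snapshot, calibration
import cv2,numpy as np
s=ctrl.state();print(s['time'],s['position'],np.round(s['tool_rot'],3),s['ft_force'],s['gripper_width'],ctrl.nose_length)
for n in("top","side"):
    p,d=snapshot(n);np.savez('pics/%s0.npz'%n,p=p,d=d);cv2.imwrite('pics/%s0.png'%n,p[:,:,::-1]);c=calibration(n);print(n,{k:np.round(v,3).tolist() for k,v in c.items()})
E
```

```text
pics
0.0 [ 0.26247848 -0.5665634   0.23546725] [[-0.907 -0.42  -0.001]
 [-0.42   0.907  0.002]
 [ 0.     0.002 -1.   ]] [ 0.01950929 -0.47503797 -0.36850218] 0.9996359852570414 0.014
top {'vertical_fov': 47.504, 'cx': 324.564, 'cy': 198.921, 'D': [-0.109, 0.0, 0.0, 0.0, 0.0], 'R': [[0.114, -0.993, -0.008], [-0.972, -0.11, -0.209], [0.207, 0.032, -0.978]], 't': [-0.051, 0.58, 1.042]}
side {'vertical_fov': 57.8, 'cx': 325.168, 'cy': 198.298, 'D': [-0.053, 0.0, 0.0, 0.0, 0.0], 'R': [[1.0, -0.02, 0.019], [0.005, -0.557, -0.83], [0.027, 0.83, -0.557]], 't': [-0.57, 0.078, 0.907]}
```

View pics/top0.png

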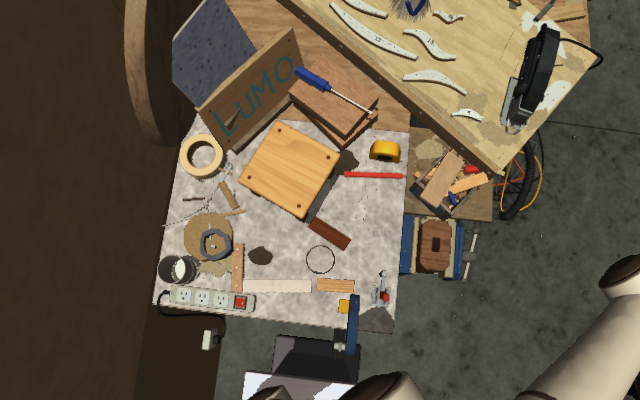

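View pics/side0.png

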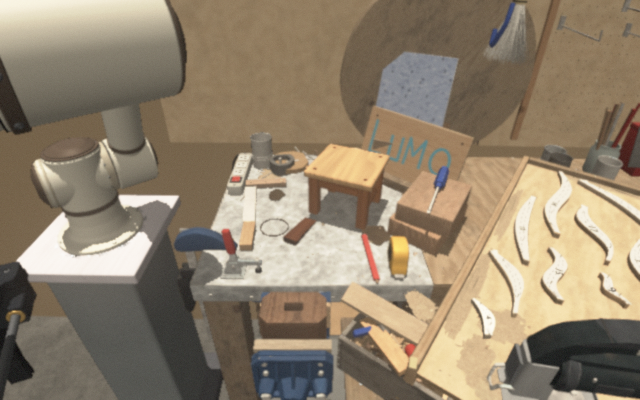

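Top view: the seat has corners at about (273,125), (341,157), (307,217) and (240,183). The dark wedge runs from (312,220) to (350,242). The side view shows the wedge at about (285–313, 218–242), pointing at the leg at about (315,205).

```bash
cat > h.py <<'E'
import numpy as np,cv2
from workcell import ctrl,snapshot,calibration
def K(c):
    f=200/np.tan(np.radians(c['vertical_fov']/2));return np.array([[f,0,c['cx']],[0,f,c['cy']],[0,0,1]])
def cast(px,c,z):
    u=cv2.undistortPoints(np.float64(px).reshape(-1,1,2),K(c),np.array(c['D'])).reshape(-1,2)
    R=np.array(c['R']);o=-R.T@np.array(c['t']);d=np.c_[u,np.ones(len(u))]@R
    return o+d*((z-o[2])/d[:,2])[:,None]
def proj(X,c):
    return cv2.projectPoints(np.float64(X).reshape(-1,1,3),cv2.Rodrigues(np.array(c['R']))[0],np.array(c['t'],float),K(c),np.array(c['D']))[0].reshape(-1,2)
def blob(m,seed):
    cs=cv2.findContours(m.astype(np.uint8),cv2.RETR_EXTERNAL,cv2.CHAIN_APPROX_NONE)[0]
    return max(cs,key=lambda c:cv2.pointPolygonTest(c,seed,True))[:,0,:]
E
python3 - <<'E'
from h import *
for n,ss,ws in(('top',(290,170),(330,233)),('side',(346,165),(298,230))):
    p=np.load(f'pics/{n}0.npz')['p'];c=calibration(n);h=cv2.cvtColor(p,cv2.COLOR_RGB2HSV).astype(int)
    for nm,s in(('seat',ss),('wedge',ws)):
        print(n,nm,h[s[1]-2:s[1]+3:2,s[0]-2:s[0]+3:2].reshape(-1,3).tolist())
        m=(h[...,1]>85)&(h[...,2]>135) if nm=='seat' else (h[...,1]>85)&(h[...,2]<130)&((h[...,0]<15)|(h[...,0]>170))
        m=cv2.morphologyEx(m.astype(np.uint8),cv2.MORPH_OPEN,np.ones((3,3)))
        b=blob(m,s);W=cast(b,c,.14 if nm=='seat' else 0.005)[:,:2]
        r=cv2.minAreaRect(np.float32(W*1000));print(len(b),b.min(0),b.max(0),r,np.round(cv2.boxPoints(r)).tolist())
E
```

```text
top seat [[17, 144, 227], [17, 143, 226], [17, 143, 226], [18, 137, 230], [18, 139, 230], [17, 143, 226], [18, 140, 230], [18, 139, 230], [19, 136, 230]]
253 [238 120] [339 217] ((630.3226928710938, 106.14506530761719), (179.32650756835938, 175.42092895507812), 66.26002502441406) [[514.0, 59.0], [675.0, -11.0], [747.0, 153.0], [586.0, 224.0]]
top wedge [[10, 186, 107], [10, 186, 103], [10, 186, 96], [10, 186, 103], [11, 185, 106], [10, 186, 107], [10, 187, 97], [10, 185, 99], [10, 186, 104]]
92 [309 217] [349 249] ((509.0035095214844, -2.6503868103027344), (109.67106628417969, 34.3033561706543), 62.68985366821289) [[469.0, -44.0], [499.0, -59.0], [549.0, 38.0], [519.0, 54.0]]
side seat [[19, 102, 244], [19, 104, 242], [20, 102, 244], [19, 106, 243], [19, 106, 241], [20, 102, 245], [18, 105, 241], [19, 104, 245], [20, 102, 245]]
1429 [281 107] [539 372] ((685.2435913085938, 40.535003662109375), (830.5263061523438, 620.866943359375), 51.26884841918945) [[183.0, -89.0], [668.0, -478.0], [1187.0, 170.0], [703.0, 559.0]]
side wedge [[10, 113, 131], [11, 116, 132], [11, 116, 136], [10, 115, 129], [10, 118, 136], [11, 116, 134], [11, 121, 135], [11, 116, 134], [9, 113, 126]]
49 [296 220] [313 239] ((517.947998046875, -3.453624725341797), (86.74491119384766, 11.772092819213867), 60.90287399291992) [[492.0, -38.0], [502.0, -44.0], [544.0, 32.0], [534.0, 37.0]]
```

```bash
python3 -m pendant '[[[-2.6,2.4,0],[0,0,0],1],[[-2.6,2.4,0],[0,0,0],1],[[-2.6,2.4,0],[0,0,0],1],[[-2.6,2.4,0],[0,0,0],1],[[-2.6,2.4,0],[0,0,0],1]]' 20; python3 -m pendant '[[[-2.6,2.4,0],[0,0,0],1],[[-2.6,2.4,0],[0,0,0],1],[[-2.6,2.4,0],[0,0,0],1],[[-2.6,2.4,0],[0,0,0],1],[[-2.6,2.4,0],[0,0,0],1]]'
```

```text
time: 0.6
position: [0.3303, -0.4021, 0.2361]
tool_rot: [[-0.908, -0.42, -0.001], [-0.42, 0.908, 0.001], [0.0, 0.001, -1.0]]
ft_force: [0.5, 0.3, 0.3]
gripper_width: 0.632
grasp_force: 0.0
time: 1.1
position: [0.3978, -0.2385, 0.2363]
tool_rot: [[-0.907, -0.42, -0.0], [-0.42, 0.907, 0.0], [0.0, 0.0, -1.0]]
ft_force: [0.6, -0.1, -0.8]
gripper_width: 0.172
grasp_force: 0.0
```

```bash
python3 -m pendant '[[[-2.6,2.4,0],[0,0,0],1],[[-2.6,2.4,0],[0,0,0],1],[[-2.6,2.4,0],[0,0,0],1],[[-2.6,2.4,0],[0,0,0],1],[[0,0,0],[0,0,0],1]]'; python3 -m pendant '[[[0,0,0],[0,0,-0.14],1],[[0,0,0],[0,0,-0.14],1],[[0,0,0],[0,0,-0.14],1],[[0,0,0],[0,0,-0.14],1],[[0,0,0],[0,0,-0.14],1]]'; python3 -m pendant '[[[0,0,0],[0,0,0],1],[[0,0,0],[0,0,0],1]]'
python3 - <<'E'
from h import *
s=ctrl.state();print(s['time'],s['position'],np.round(s['tool_rot'],3).tolist(),s['ft_force'],s['gripper_width'],s['q'])
c=calibration('wrist');p,d=snapshot('wrist');np.savez('pics/w1.npz',p=p,d=d,R=c['R'],t=c['t']);cv2.imwrite('pics/w1.png',p[:,:,::-1])
c=calibration('wrist');print(c)
E
```

```text
time: 1.6
position: [0.4529, -0.1065, 0.2363]
tool_rot: [[-0.905, -0.424, 0.0], [-0.424, 0.905, 0.0], [-0.0, 0.0, -1.0]]
ft_force: [-0.2, -0.1, -0.3]
gripper_width: 0.006
grasp_force: 0.0
time: 2.1
position: [0.4512, -0.1096, 0.2362]
tool_rot: [[-0.419, -0.908, -0.001], [-0.908, 0.419, 0.0], [0.0, 0.001, -1.0]]
ft_force: [-0.1, 0.7, -0.2]
gripper_width: 0.005
grasp_force: 0.0
time: 2.3
position: [0.4514, -0.1095, 0.2363]
tool_rot: [[-0.426, -0.905, -0.001], [-0.905, 0.426, 0.0], [0.0, 0.001, -1.0]]
ft_force: [0.9, 0.4, -0.2]
gripper_width: 0.005
grasp_force: 0.0
2.3 [ 0.45141095 -0.10950596  0.23632783] [[-0.426, -0.905, -0.001], [-0.905, 0.426, 0.0], [0.0, 0.001, -1.0]] [ 0.91287217  0.37176422 -0.2356424 ] 0.005417837695643922 [ 1.13137657e-01  1.09044489e-01 -3.67108876e-01 -1.20913838e-04
 -1.09528293e+00 -5.53522543e-01]
{'vertical_fov': 63.30683839760071, 'cx': 321.10544910382714, 'cy': 200.62358091626888, 'D': array([-0.00455524,  0.        ,  0.        ,  0.        ,  0.        ]), 'R': array([[-9.04898049e-01,  4.25628384e-01,  2.79375719e-05],
       [ 4.07010017e-01,  8.65295667e-01,  2.92585465e-01],
       [ 1.24508504e-01,  2.64771387e-01, -9.56239376e-01]]), 't': array([ 0.45566884, -0.12385412,  0.36494452])}
```

View pics/w1.png

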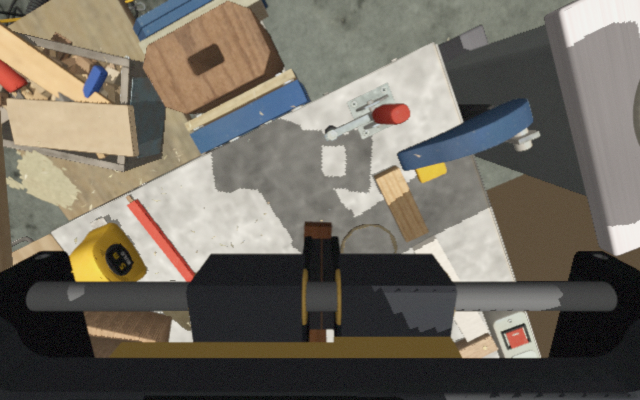

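The wrist view shows the wedge's butt at about (305–331, 222), just ahead of and between the closed fingers. The long side of the gripper body lies along tool y.

Run:
```python
from h import *
w=np.load('pics/w1.npz');c=calibration('wrist')
h=cv2.cvtColor(w['p'],cv2.COLOR_RGB2HSV).astype(int)
m=((h[...,1]>85)&(h[...,2]<140)&(h[...,0]<15))
for r in range(218,242,3):
    x=np.where(m[r,290:350])[0]+290
    if len(x): print(r,x.min(),x.max(),np.round(w['d'][r,318],3))
print(cast([[305,222],[331,222],[318,222]],c,.016),cast([[305,222],[331,222]],c,.0))
# top view: refine using thickness: project predicted rect
ct=calibration('top')
p=np.load('pics/top0.npz')['p'];h=cv2.cvtColor(p,cv2.COLOR_RGB2HSV).astype(int)
m=cv2.morphologyEx(((h[...,1]>85)&(h[...,2]<130)&((h[...,0]<15)|(h[...,0]>170))).astype(np.uint8),cv2.MORPH_OPEN,np.ones((3,3)))
b=blob(m,(330,233));print(cv2.approxPolyDP(b.reshape(-1,1,2),2,True)[:,0].tolist())
q=cv2.approxPolyDP(b.reshape(-1,1,2),2,True)[:,0]
print(np.round(cast(q,ct,.0)*1000).tolist());print(np.round(cast(q,ct,.016)*1000).tolist())
s=np.load('pics/side0.npz')['p'];cv2.imwrite('pics/z1.png',np.hstack([cv2.resize(p[180:260,280:360],None,fx=5,fy=5,interpolation=2),cv2.resize(s[180:260,270:350],None,fx=5,fy=5,interpolation=2)])[:,:,::-1])
```

```text
224 305 330 0.399
227 305 330 0.397
230 305 330 0.396
233 305 330 0.4
236 304 330 0.4
239 320 322 0.175
[[ 0.49463613 -0.06493083  0.016     ]
 [ 0.46605889 -0.05148906  0.016     ]
 [ 0.48034736 -0.0582101   0.016     ]] [[ 0.49798743 -0.05979664  0.        ]
 [ 0.46817173 -0.04577235  0.        ]]
[[314, 217], [309, 223], [310, 228], [344, 249], [349, 239]]
[[545.0, 39.0, 0.0], [528.0, 50.0, 0.0], [516.0, 46.0, 0.0], [473.0, -45.0, 0.0], [499.0, -55.0, 0.0]]
[[543.0, 38.0, 16.0], [526.0, 49.0, 16.0], [514.0, 45.0, 16.0], [471.0, -45.0, 16.0], [497.0, -55.0, 16.0]]
```

View pics/z1.png

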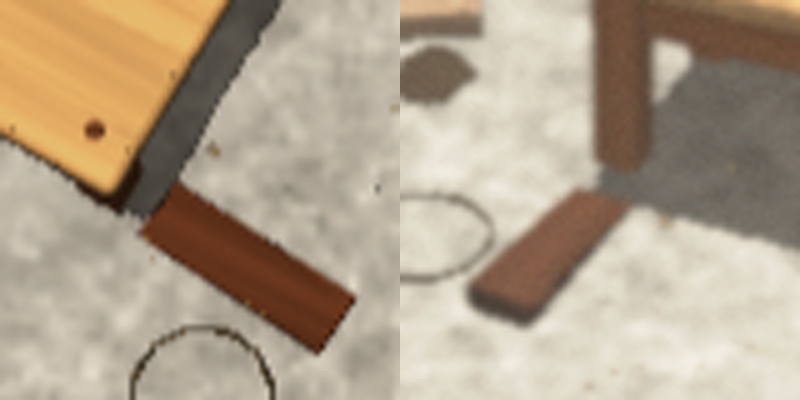

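The enlarged crops show clean wedge corners, with the butt at top px (351,239.6) and (343.6,250.4) and the thin end at (308,226) and (315,216.4). The leg foot in the side view is at about (309–320, 213).

Run:
```python
from h import *
t=calibration('top');s=calibration('side');f=lambda a:(np.round(a*1000)[:,:2]).tolist()
o=lambda L,x0,y0,k=0:[[x0+(a-k)/5-.5,y0+b/5-.5] for a,b in L]
print('top butt',f(cast(o([(355,298),(318,352)],280,180),t,.016)),'thin',f(cast(o([(175,182),(140,232)],280,180),t,.002)))
print('side butt base',f(cast(o([(470,297),(524,324)],270,180,400),s,.0)),'top',f(cast(o([(468,288),(528,312)],270,180,400),s,.016)),'thin',f(cast(o([(578,190),(630,205)],270,180,400),s,.002)))
print('leg bottom',f(cast(o([(597,165),(625,172),(650,165)],270,180,400),s,.006)),'seatcorner top',f(cast(o([(105,192)],280,180),t,.14)),'plug',f(cast(o([(95,130)],280,180),t,.14)))
p=np.load('pics/side0.npz')['p'];h=cv2.cvtColor(p,cv2.COLOR_RGB2HSV).astype(int)
m=((h[...,1]>70)&(h[...,1]<140)&(h[...,2]>200)&(h[...,0]<26)).astype(np.uint8);m[:, :300]=0;m[:,395:]=0
b=blob(cv2.morphologyEx(m,cv2.MORPH_OPEN,np.ones((5,5))),(346,165))
r=cv2.minAreaRect(np.float32(cast(b,s,.14)[:,:2]*1000));print('seat side',r,cv2.boxPoints(r).round())
# top seat top face only by brightness
p=np.load('pics/top0.npz')['p'];h=cv2.cvtColor(p,cv2.COLOR_RGB2HSV).astype(int)
m=((h[...,1]>85)&(h[...,2]>190)&(h[...,0]<28)).astype(np.uint8)
b=blob(cv2.morphologyEx(m,cv2.MORPH_OPEN,np.ones((5,5))),(290,170))
r=cv2.minAreaRect(np.float32(cast(b,t,.14)[:,:2]*1000));print('seat top',r,cv2.boxPoints(r).round())
```

```text
top butt [[497.0, -59.0], [469.0, -43.0]] thin [[548.0, 38.0], [520.0, 52.0]]
side butt base [[467.0, -36.0], [494.0, -56.0]] top [[467.0, -48.0], [497.0, -65.0]] thin [[518.0, 49.0], [545.0, 36.0]]
leg bottom [[527.0, 66.0], [542.0, 60.0], [556.0, 67.0]] seatcorner top [[516.0, 62.0]] plug [[544.0, 70.0]]
seat side ((627.8761596679688, 101.66648864746094), (179.36209106445312, 175.00234985351562), 66.26343536376953) [[512.  55.]
 [672. -16.]
 [744. 149.]
 [584. 219.]]
seat top ((630.2887573242188, 103.83586883544922), (172.43994140625, 172.1394805908203), 66.1827163696289) [[517.  60.]
 [674. -10.]
 [744. 148.]
 [586. 217.]]
```

```bash
python3 -m pendant '[[[0,0,0],[0,0,-0.024],1],[[-1.67,-0.47,0],[0,0,0],1],[[-1.67,-0.47,0],[0,0,0],1],[[0,0,4],[0,0,0],1],[[0,0,4],[0,0,0],1]]'; python3 -m pendant '[[[0,0,4],[0,0,0],1],[[0,0,4],[0,0,0],1],[[0,0,3],[0,0,0],1],[[0,0,2],[0,0,0],1],[[0,0,0],[0,0,0],1]]';python3 -m pendant '[[[0,0,0],[0,0,0],1]]'
```

```text
time: 2.85
position: [0.476, -0.0808, 0.1566]
tool_rot: [[-0.4, -0.916, 0.005], [-0.916, 0.4, 0.001], [-0.003, -0.004, -1.0]]
ft_force: [0.1, 0.3, -0.4]
gripper_width: 0.005
grasp_force: 0.0
time: 3.35
position: [0.4726, -0.0817, 0.0237]
tool_rot: [[-0.401, -0.916, -0.007], [-0.916, 0.401, -0.001], [0.003, 0.006, -1.0]]
ft_force: [-0.3, 0.6, -0.2]
gripper_width: 0.004
grasp_force: 0.0
time: 3.45
position: [0.4748, -0.0817, 0.0266]
tool_rot: [[-0.4, -0.916, -0.0], [-0.916, 0.4, -0.0], [0.0, -0.0, -1.0]]
ft_force: [0.3, -0.5, 0.6]
gripper_width: 0.004
grasp_force: 0.0
```

```bash
python3 -m pendant '[[[0,0,0.8],[0,0,0],1],[[-0.6,0,0],[0,0,0],1],[[-0.6,0,0],[0,0,0],1],[[-0.4,0,0],[0,0,0],1],[[-0.3,0,0],[0,0,0],1]]'; python3 -m pendant '[[[-0.3,0,0],[0,0,0],1],[[-0.3,0,0],[0,0,0],1],[[-0.3,0,0],[0,0,0],1],[[-0.3,0,0],[0,0,0],1],[[0,0,0],[0,0,0],1]]'
python3 - <<'E'
from h import *
a=snapshot('top')[0];b=snapshot('side')[0];np.savez('pics/k2.npz',a=a,b=b)
cv2.imwrite('pics/z2.png',np.hstack([cv2.resize(a[180:260,280:360],None,fx=5,fy=5,interpolation=2),cv2.resize(b[180:260,270:350],None,fx=5,fy=5,interpolation=2)])[:,:,::-1])
E
```

```text
time: 3.95
position: [0.4819, -0.0644, 0.019]
tool_rot: [[-0.401, -0.916, 0.001], [-0.916, 0.401, 0.0], [-0.0, -0.001, -1.0]]
ft_force: [-0.3, -0.2, 0.4]
gripper_width: 0.007
grasp_force: 0.3
time: 4.45
position: [0.4865, -0.0537, 0.0185]
tool_rot: [[-0.401, -0.916, 0.0], [-0.916, 0.401, 0.0], [-0.0, -0.0, -1.0]]
ft_force: [0.1, -1.0, -0.2]
gripper_width: 0.009
grasp_force: 0.0
```

View pics/z2.png

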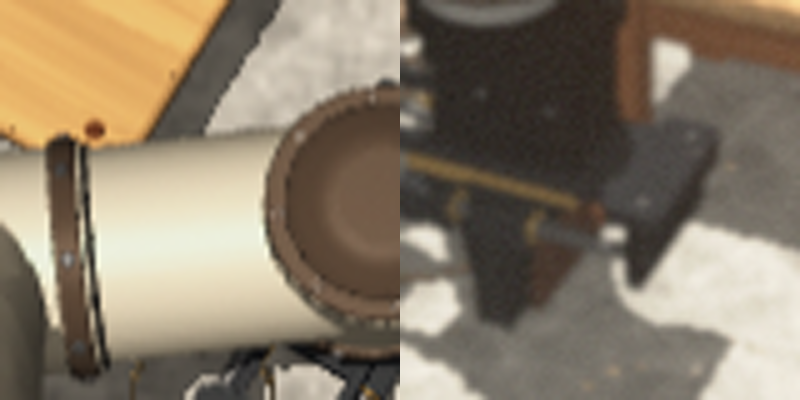

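```bash
python3 -m pendant '[[[-0.3,-0.02,0],[0,0,0],1],[[-0.3,-0.02,0],[0,0,0],1],[[-0.3,-0.02,0],[0,0,0],1],[[-0.3,-0.02,0],[0,0,0],1],[[0,0,0],[0,0,0],1]]';  python3 - <<'E'
from h import *
for i in range(3): print(np.round(ctrl.state()['ft_force'],2),ctrl.state()['torque'])
p,d=snapshot('wrist');cv2.imwrite('pics/w3.png',p[:,:,::-1])
E
```

```text
time: 5.05
position: [0.4922, -0.0429, 0.0186]
tool_rot: [[-0.401, -0.916, 0.0], [-0.916, 0.401, 0.0], [-0.0, -0.0, -1.0]]
ft_force: [-0.5, -0.3, -0.4]
gripper_width: 0.007
grasp_force: 0.0
[-0.53 -0.27 -0.42] [0.02619631 0.05127767 0.01101834]
[-0.53 -0.27 -0.42] [0.02619631 0.05127767 0.01101834]
[-0.53 -0.27 -0.42] [0.02619631 0.05127767 0.01101834]
```

View pics/w3.png

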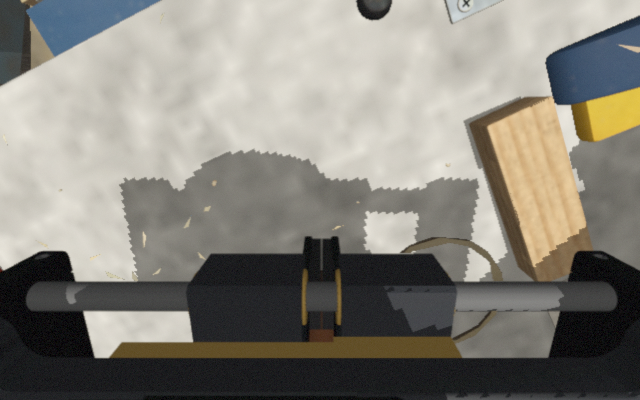

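The wrist view shows the fingers centred at columns 303–340, with the wedge just visible between them at (321,335). I'll push a little further, then back off for a clear look.

```bash
python3 -m pendant '[[[-0.3,-0.02,0],[0,0,0],1],[[-0.2,-0.01,0],[0,0,0],1],[[0,0,0],[0,0,0],1],[[2.5,0,0],[0,0,0],1],[[4,0,-1],[0,0,0],1]]'; python3 -m pendant '[[[4,0,-4],[0,0,0],1],[[4,0,-3],[0,0,0],1],[[4,0,-2],[0,0,0],1],[[0,0,0],[0,0,0],1],[[0,0,0],[0,0,0],1]]'
python3 - <<'E'
from h import *
a=snapshot('top')[0];b=snapshot('side')[0];np.savez('pics/k3.npz',a=a,b=b)
cv2.imwrite('pics/z3.png',np.hstack([cv2.resize(a[180:260,280:360],None,fx=5,fy=5,interpolation=2),cv2.resize(b[180:260,270:350],None,fx=5,fy=5,interpolation=2)])[:,:,::-1])
E
```

```text
time: 5.6
position: [0.4682, -0.0979, 0.0279]
tool_rot: [[-0.398, -0.917, -0.001], [-0.917, 0.398, -0.0], [0.0, 0.001, -1.0]]
ft_force: [1.2, -1.5, 0.4]
gripper_width: 0.006
grasp_force: 0.0
time: 6.1
position: [0.4214, -0.2047, 0.1143]
tool_rot: [[-0.404, -0.915, 0.001], [-0.915, 0.404, 0.0], [-0.001, -0.001, -1.0]]
ft_force: [0.4, -0.4, -0.1]
gripper_width: 0.006
grasp_force: 0.0
```

View pics/z3.png

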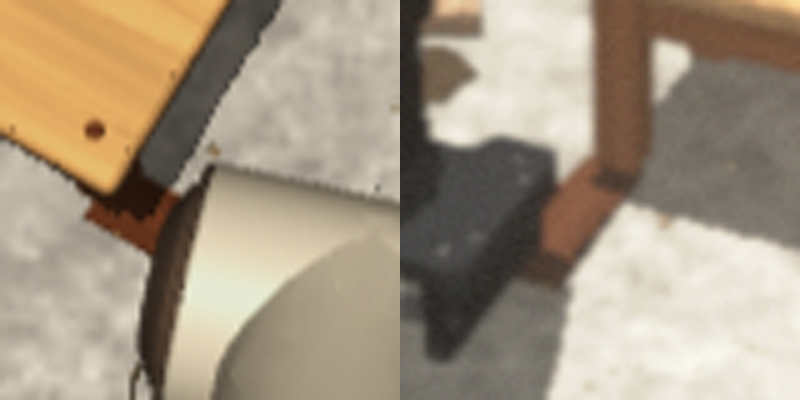

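The stool hasn't moved; its plug is still at crop (95,130). The wedge tip is under the leg. Its left edge runs (85,213)–(150,255) in the top crop. Its right edge runs (632,190)–(565,262) in the side crop.

Run:
```python
from h import *
t=calibration('top');s=calibration('side')
u=np.array([.4035,.915]);v=np.array([.915,-.4035]);F=np.array([537.8,58.3])
def f(L,x0,k,c,z):
    P=cast([[x0+(a-k)/5-.5,180+b/5-.5] for a,b in L],c,z)[:,:2]*1000-F
    return np.round(np.c_[P@v,P@u],1).tolist()
print('left edge top view',f([(87,214)],280,0,t,.003),f([(120,235)],280,0,t,.006),f([(150,255)],280,0,t,.008))
print('right edge side',f([(632,192)],270,400,s,.004),f([(600,224)],270,400,s,.01),f([(567,260)],270,400,s,.016),'butt base',f([(560,288)],270,400,s,0))
print('leg',f([(597,165),(625,172),(650,165)],270,400,s,.006))
```

```text
left edge top view [[-19.4, 15.4]] [[-20.5, -4.9]] [[-21.8, -23.4]]
right edge side [[13.0, -8.6]] [[12.3, -47.4]] [[12.8, -87.0]] butt base [[10.3, -90.6]]
leg [[-12.8, 3.3], [3.5, 3.6], [13.2, 14.9]]
```

```bash
python3 -m pendant '[[[-4,0.16,2],[0,0,0],1],[[-4,0,3],[0,0,0],1],[[-4,0,3],[0,0,0],1],[[-2.5,0,1.3],[0,0,0],1],[[-1.5,0,0.3],[0,0,0],1]]'; python3 -m pendant '[[[-0.4,0,0],[0,0,0],1],[[-0.4,0,0],[0,0,0],1],[[-0.4,0,0],[0,0,0],1],[[-0.3,0,0],[0,0,0],1],[[0,0,0],[0,0,0],1]]'; python3 -m pendant '[[[0,0,0],[0,0,0],1]]'
```

```text
time: 6.7
position: [0.4838, -0.0542, 0.0153]
tool_rot: [[-0.397, -0.918, -0.005], [-0.918, 0.398, -0.001], [0.003, 0.004, -1.0]]
ft_force: [0.1, -0.5, 1.1]
gripper_width: 0.008
grasp_force: 0.0
time: 7.2
position: [0.4907, -0.0434, 0.0185]
tool_rot: [[-0.402, -0.916, 0.001], [-0.916, 0.402, 0.0], [-0.001, -0.001, -1.0]]
ft_force: [-1.7, -0.2, 0.3]
gripper_width: 0.008
grasp_force: 0.0
time: 7.3
position: [0.4904, -0.0435, 0.0183]
tool_rot: [[-0.402, -0.916, 0.001], [-0.916, 0.402, 0.0], [-0.0, -0.0, -1.0]]
ft_force: [0.3, -0.9, -0.6]
gripper_width: 0.006
grasp_force: 0.0
```

```bash
python3 -m pendant '[[[-0.2,0,0],[0,0,0],1],[[-0.2,0,0],[0,0,0],1],[[-0.2,0,0],[0,0,0],1]]' | grep -E 'pos|ft'
python3 -m pendant '[[[-0.1,-0.02,0],[0,0,0],1]]'| grep -E 'pos|ft'
python3 -m pendant '[[[-0.1,-0.02,0],[0,0,0],1]]'| grep -E 'pos|ft'
python3 -m pendant '[[[-0.1,-0.02,0],[0,0,0],1]]'| grep -E 'pos|ft'
python3 -m pendant '[[[-0.1,-0.02,0],[0,0,0],1]]'| grep -E 'pos|ft'
python3 -m pendant '[[[-0.1,-0.02,0],[0,0,0],1]]'| grep -E 'pos|ft'
python3 -m pendant '[[[-0.1,-0.02,0],[0,0,0],1]]'| grep -E 'pos|ft'
```

```text
position: [0.4929, -0.0376, 0.0179]
ft_force: [0.2, -1.5, -1.3]
position: [0.4934, -0.0367, 0.0179]
ft_force: [-0.5, -0.7, 0.3]
position: [0.4939, -0.0359, 0.0179]
ft_force: [-0.1, -1.1, 0.6]
position: [0.4945, -0.0351, 0.0179]
ft_force: [0.3, -0.7, 0.8]
position: [0.4951, -0.0342, 0.0179]
ft_force: [-0.8, -0.5, 0.4]
position: [0.4958, -0.0334, 0.0179]
ft_force: [-0.0, -0.3, 0.5]
position: [0.4964, -0.0325, 0.0179]
ft_force: [0.2, -1.3, 0.4]
```

```bash
python3 -m pendant '[[[-0.1,-0.02,0],[0,0,0],1]]'| grep -E 'pos|ft'
python3 -m pendant '[[[-0.1,-0.02,0],[0,0,0],1]]'| grep -E 'pos|ft'
python3 -m pendant '[[[-0.1,-0.02,0],[0,0,0],1]]'| grep -E 'pos|ft'
python3 -m pendant '[[[-0.1,-0.02,0],[0,0,0],1]]'| grep -E 'pos|ft'
python3 -m pendant '[[[-0.1,-0.02,0],[0,0,0],1]]'| grep -E 'pos|ft'
python3 -m pendant '[[[-0.1,-0.01,0],[0,0,0],1]]'| grep -E 'pos|ft'
```

```text
position: [0.497, -0.0317, 0.0179]
ft_force: [0.4, -0.1, -0.7]
position: [0.4976, -0.0308, 0.0179]
ft_force: [-0.6, -0.8, -0.0]
position: [0.4982, -0.03, 0.0179]
ft_force: [-0.9, 0.4, -0.3]
position: [0.4988, -0.0292, 0.0179]
ft_force: [-0.6, 0.0, -0.6]
position: [0.4993, -0.0284, 0.0179]
ft_force: [-1.7, 0.3, -0.1]
position: [0.4998, -0.0275, 0.0179]
ft_force: [-0.8, -1.6, 0.3]
```

```bash
python3 -m pendant '[[[-0.1,-0.01,0],[0,0,0],1]]'| grep -E 'pos|ft'
python3 -m pendant '[[[-0.1,-0.01,0],[0,0,0],1]]'| grep -E 'pos|ft'
python3 -m pendant '[[[-0.1,-0.01,0],[0,0,0],1]]'| grep -E 'pos|ft'
python3 -m pendant '[[[-0.1,-0.01,0],[0,0,0],1]]'| grep -E 'pos|ft'
python3 -m pendant '[[[-0.1,-0.01,0],[0,0,0],1]]'| grep -E 'pos|ft'
```

```text
position: [0.5003, -0.0266, 0.0179]
ft_force: [0.5, 0.5, -0.5]
position: [0.5008, -0.0257, 0.0179]
ft_force: [-0.5, 0.2, 0.6]
position: [0.5013, -0.0249, 0.0179]
ft_force: [-0.2, 0.1, 0.1]
position: [0.5018, -0.024, 0.0179]
ft_force: [0.2, -0.8, 0.3]
position: [0.5023, -0.0231, 0.0179]
ft_force: [0.1, -0.3, 0.0]
```

```bash
python3 -m pendant '[[[-0.1,-0.01,0],[0,0,0],1]]'| grep -E 'pos|ft'
python3 -m pendant '[[[-0.1,-0.01,0],[0,0,0],1]]'| grep -E 'pos|ft'
python3 -m pendant '[[[-0.1,-0.01,0],[0,0,0],1]]'| grep -E 'pos|ft'
python3 -m pendant '[[[-0.1,-0.01,0],[0,0,0],1]]'| grep -E 'pos|ft'
python3 -m pendant '[[[-0.1,-0.01,0],[0,0,0],1]]'| grep -E 'pos|ft'
```

```text
position: [0.5028, -0.0222, 0.0179]
ft_force: [0.3, 0.6, 1.0]
position: [0.5033, -0.0214, 0.0179]
ft_force: [-0.1, 0.0, -0.7]
position: [0.5038, -0.0205, 0.0179]
ft_force: [-0.1, -0.2, -0.1]
position: [0.5042, -0.0196, 0.0179]
ft_force: [-0.5, -0.9, 0.3]
position: [0.5047, -0.0187, 0.0179]
ft_force: [0.6, -0.8, -0.8]
```

```bash
python3 -m pendant '[[[-0.1,0,0],[0,0,0],1]]'| grep -E 'pos|ft'
python3 -m pendant '[[[-0.1,0,0],[0,0,0],1]]'| grep -E 'pos|ft'
python3 -m pendant '[[[-0.1,0,0],[0,0,0],1]]'| grep -E 'pos|ft'
python3 -m pendant '[[[-0.1,0,0],[0,0,0],1]]'| grep -E 'pos|ft'
```

```text
position: [0.5052, -0.0178, 0.0179]
ft_force: [-0.5, 0.3, -0.9]
position: [0.5056, -0.0169, 0.0179]
ft_force: [0.1, 0.2, -0.5]
position: [0.5059, -0.016, 0.0179]
ft_force: [0.3, -0.4, -0.2]
position: [0.5063, -0.0151, 0.0179]
ft_force: [0.3, -0.2, -0.5]
```

```bash
cat > mv.py <<'E'
from h import *
k=np.load('pics/k3.npz')
for n,o,(x,y,w) in(('top','a',(255,130,64)),('side','b',(320,148,50))):
    g=lambda p:np.float32(cv2.cvtColor(p,cv2.COLOR_RGB2GRAY)[y:y+w*3//4,x:x+w])
    p=snapshot(n)[0]; np.save(f'pics/last_{n}.npy',p)
    print(n,cv2.phaseCorrelate(g(k[o]),g(p),cv2.createHanningWindow((w,w*3//4),cv2.CV_32F)))
E
python3 mv.py
python3 - <<'E'
import cv2,numpy as np
p=np.load('pics/last_side.npy');cv2.imwrite('pics/z4.png',cv2.resize(p[140:250,250:390],None,fx=5,fy=5,interpolation=2)[:,:,::-1])
E
```

```text
top ((-0.03717467102304539, -0.0231005478225228), 0.9453460319588581)
side ((0.17953687165035248, 0.14527499080011097), 0.7270080246925354)
```

View pics/z4.png

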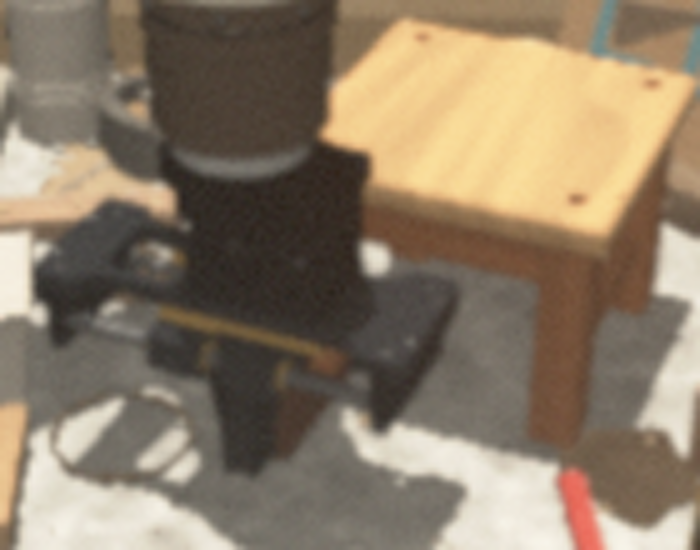

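The stool hasn't moved. The butt is against the fingers at about (280,450) in the crop. I'll carry on in 1 mm steps.

```bash
python3 -m pendant '[[[-0.1,0,0],[0,0,0],1]]'| grep -E 'pos|ft'
python3 -m pendant '[[[-0.1,0,0],[0,0,0],1]]'| grep -E 'pos|ft'
python3 -m pendant '[[[-0.1,0,0],[0,0,0],1]]'| grep -E 'pos|ft'
python3 -m pendant '[[[-0.1,0,0],[0,0,0],1]]'| grep -E 'pos|ft'
```

```text
position: [0.5067, -0.0143, 0.0179]
ft_force: [-0.2, -1.3, -0.0]
position: [0.5071, -0.0133, 0.0179]
ft_force: [0.8, -0.3, -0.2]
position: [0.5075, -0.0124, 0.0179]
ft_force: [-0.2, -0.2, -0.0]
position: [0.5079, -0.0114, 0.0179]
ft_force: [-0.7, -0.6, 0.6]
```

```bash
python3 -m pendant '[[[-0.1,0,0],[0,0,0],1]]'| grep -E 'pos|ft'
python3 -m pendant '[[[-0.1,0,0],[0,0,0],1]]'| grep -E 'pos|ft'
python3 -m pendant '[[[-0.1,0,0],[0,0,0],1]]'| grep -E 'pos|ft'
```

```text
position: [0.5084, -0.0105, 0.0179]
ft_force: [-0.5, -1.3, 0.7]
position: [0.5087, -0.0096, 0.0179]
ft_force: [0.5, -0.7, 0.0]
position: [0.5091, -0.0087, 0.0179]
ft_force: [-1.3, -1.4, 1.3]
```

```bash
python3 mv.py
```

```text
top ((0.01650610987987733, -0.005375963485384716), 0.9827304252733787)
side ((0.121807064752403, -0.032142854269732624), 0.6700820705890655)
```

```bash
python3 -m pendant '[[[0,0,0],[0,0,0],1]]'| grep -E 'ft'
python3 -m pendant '[[[0,0,0],[0,0,0],1]]'| grep -E 'ft'
python3 -m pendant '[[[-0.1,0,0],[0,0,0],1]]'| grep -E 'pos|ft'
python3 -m pendant '[[[0,0,0],[0,0,0],1]]'| grep -E 'ft'
python3 -m pendant '[[[0,0,0],[0,0,0],1]]'| grep -E 'ft'
```

```text
ft_force: [-0.8, -1.1, 1.6]
ft_force: [0.2, -0.5, 0.6]
position: [0.509, -0.0083, 0.0179]
ft_force: [-0.7, -3.9, 1.3]
ft_force: [-1.4, -3.7, 1.2]
ft_force: [-1.4, -4.3, 1.9]
```

```bash
python3 mv.py; python3 -m pendant '[[[0.03,0,0],[0,0,0],1]]'| grep -E 'pos|ft'
python3 -m pendant '[[[0,0,0],[0,0,0],1]]'| grep -E 'pos|ft'
```

```text
top ((0.014635089458380435, -0.0541954790238286), 0.9314158574367563)
side ((0.33912438589482363, -0.02930017165431309), 0.6570296804904938)
position: [0.509, -0.0083, 0.0178]
ft_force: [-0.6, -2.6, 1.9]
position: [0.509, -0.0083, 0.0178]
ft_force: [-1.8, -3.6, 2.8]
```

Bearing shows as a clear step to about 4 N, and the stool hasn't shifted. Next I retract, rise, and look before pressing.

```bash
python3 -m pendant '[[[0.3,0,0],[0,0,0],1],[[2,0,0],[0,0,0],1],[[3,0,-1],[0,0,0],1],[[3,0,-4],[0,0,0],1],[[3,0,-4],[0,0,0],1]]'; python3 -m pendant '[[[2,0,-4],[0,0,0],1],[[0,0,-4],[0,0,0],1],[[0,0,-2.5],[0,0,0],1],[[0,0,0],[0,0,0],1],[[0,0,0],[0,0,0],1]]'; python3 mv.py
python3 - <<'E'
import cv2,numpy as np
a=np.load('pics/last_top.npy');b=np.load('pics/last_side.npy')
cv2.imwrite('pics/z5.png',np.hstack([cv2.resize(q,None,fx=5,fy=5,interpolation=2) for q in(a[180:260,280:360],b[180:260,270:350])])[:,:,::-1])
E
```

```text
time: 12.4
position: [0.4641, -0.112, 0.1084]
tool_rot: [[-0.4, -0.916, -0.0], [-0.916, 0.4, 0.0], [-0.0, 0.0, -1.0]]
ft_force: [1.5, -0.4, 0.7]
gripper_width: 0.004
grasp_force: 0.0
time: 12.9
position: [0.4566, -0.1294, 0.2133]
tool_rot: [[-0.401, -0.916, 0.003], [-0.916, 0.401, 0.001], [-0.002, -0.002, -1.0]]
ft_force: [0.5, 0.4, 0.3]
gripper_width: 0.005
grasp_force: 0.0
top ((0.061786250934506626, -0.032494759990914446), 0.9126595867176851)
side ((0.01668409319741926, 0.030929912804946724), 1.0367161870002746)
```

View pics/z5.png

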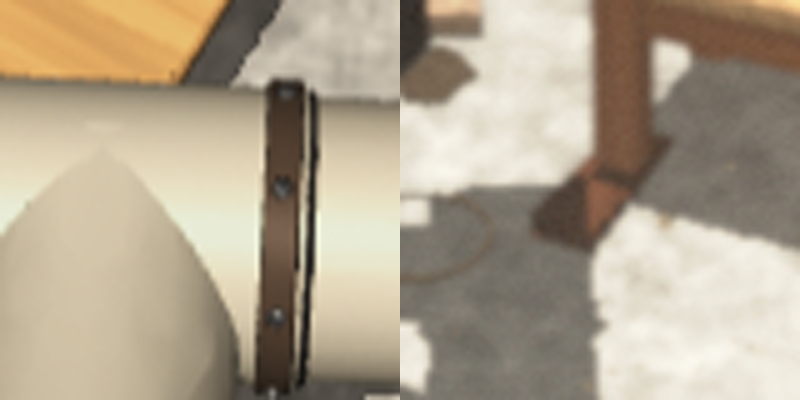

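The side crop shows the wedge squarely under the leg. It sticks out past both faces, with its tip at about (668,140) and its butt at (535–590, 215–245). The stool has shifted less than 0.1 px. Now I move to above the seat corner.

```bash
python3 -m pendant '[[[-4.35,0.03,0],[0,0,0],1],[[-4.35,0.03,0],[0,0,0],1],[[-4.35,0.03,0],[0,0,0],1],[[-4.35,0.03,0],[0,0,0],1],[[-4.35,0.03,0],[0,0,0],1]]'; python3 -m pendant '[[[0,0,1.5],[0,0,0],1],[[0,0,1.5],[0,0,0],1],[[0,0,1.5],[0,0,0],1],[[0,0,0],[0,0,0],1],[[0,0,0],[0,0,0],1]]'
```

```text
time: 13.5
position: [0.5419, 0.0718, 0.2112]
tool_rot: [[-0.401, -0.916, -0.002], [-0.916, 0.401, -0.001], [0.002, 0.002, -1.0]]
ft_force: [1.3, -0.6, -0.0]
gripper_width: 0.005
grasp_force: 0.0
time: 14.0
position: [0.5418, 0.0699, 0.167]
tool_rot: [[-0.401, -0.916, -0.002], [-0.916, 0.401, -0.001], [0.002, 0.001, -1.0]]
ft_force: [0.3, 0.2, 0.5]
gripper_width: 0.003
grasp_force: 0.0
```

```bash
python3 -m pendant '[[[0,-0.1,0.4],[0,0,0],1],[[0,0,0.4],[0,0,0],1],[[0,0,0.2],[0,0,0],1],[[0,0,0],[0,0,0],1]]'| grep -E 'pos|ft'
python3 -m pendant '[[[0,0,0.1],[0,0,0],1]]'| grep -E 'pos|ft'
python3 -m pendant '[[[0,0,0.1],[0,0,0],1]]'| grep -E 'pos|ft'
python3 -m pendant '[[[0,0,0.1],[0,0,0],1]]'| grep -E 'pos|ft'
python3 -m pendant '[[[0,0,0],[0,0,0],1]]'| grep -E 'pos|ft'
```

```text
position: [0.5427, 0.0694, 0.1578]
ft_force: [-0.2, -1.1, -0.5]
position: [0.543, 0.0695, 0.1572]
ft_force: [-0.2, 0.7, -0.1]
position: [0.543, 0.0695, 0.1561]
ft_force: [-0.3, -0.2, 0.7]
position: [0.5429, 0.0695, 0.155]
ft_force: [-0.2, 0.1, 0.2]
position: [0.5428, 0.0695, 0.1548]
ft_force: [0.3, -0.6, -0.6]
```

```bash
python3 -m pendant '[[[0,0,0.1],[0,0,0],1]]'| grep -E 'pos|ft'
python3 -m pendant '[[[0,0,0.05],[0,0,0],1]]'| grep -E 'pos|ft'
python3 -m pendant '[[[0,0,0.05],[0,0,0],1]]'| grep -E 'pos|ft'
python3 -m pendant '[[[0,0,0],[0,0,0],1]]'| grep -E 'pos|ft'
```

```text
position: [0.543, 0.0695, 0.1545]
ft_force: [-2.2, 1.0, 7.4]
position: [0.543, 0.0695, 0.1544]
ft_force: [-2.9, 0.9, 7.7]
position: [0.543, 0.0695, 0.1544]
ft_force: [-3.3, 0.4, 9.5]
position: [0.543, 0.0695, 0.1544]
ft_force: [-3.5, 0.8, 6.5]
```

```bash
python3 -m pendant '[[[0.02,0.03,0.05],[0,0,0],1]]'| grep -E 'pos|ft'
python3 -m pendant '[[[0,0,0.05],[0,0,0],1]]'| grep -E 'pos|ft'
python3 -m pendant '[[[0,0,0],[0,0,0],1]]'| grep -E 'pos|ft'
python3 mv.py
```

```text
position: [0.5429, 0.0695, 0.1544]
ft_force: [-3.2, 1.7, 11.2]
position: [0.5429, 0.0695, 0.1544]
ft_force: [-4.9, 1.5, 13.6]
position: [0.5429, 0.0695, 0.1544]
ft_force: [-3.8, 0.7, 12.0]
top ((0.20879378600106335, -0.18504662305503317), 0.29883987332383793)
side ((0.20685380924788177, -3.6079323089403808), 0.21485550117492674)
```

```bash
python3 -m pendant '[[[0.02,0.02,0.06],[0,0,0],1]]'| grep -E 'pos|ft'
python3 -m pendant '[[[0,0,0],[0,0,0],1],[[0,0,0],[0,0,0],1],[[0,0,0],[0,0,0],1],[[0,0,0],[0,0,0],1],[[0,0,0],[0,0,0],1]]'
python3 -m pendant '[[[0,0,0],[0,0,0],1],[[0,0,0],[0,0,0],1],[[0,0,0],[0,0,0],1],[[0,0,0],[0,0,0],1],[[0,0,0],[0,0,0],1]]'
```

```text
position: [0.5429, 0.0695, 0.1543]
ft_force: [-5.3, 1.7, 16.3]
time: 16.2
position: [0.5429, 0.0695, 0.1544]
tool_rot: [[-0.4, -0.916, 0.003], [-0.916, 0.4, 0.0], [-0.001, -0.003, -1.0]]
ft_force: [-4.6, 0.5, 14.3]
gripper_width: 0.005
grasp_force: 6.7
time: 16.7
position: [0.5429, 0.0695, 0.1544]
tool_rot: [[-0.4, -0.916, 0.003], [-0.916, 0.4, 0.0], [-0.001, -0.003, -1.0]]
ft_force: [-5.0, 1.3, 14.4]
gripper_width: 0.01
grasp_force: 6.7
```

The corner holds steady at 0.1544 m under about 14 N, so it doesn't dip. Handing in.

```bash
python3 -c "
from workcell import ctrl
print(ctrl.close_job())"
```

```text
the job is handed in; nothing more can be done
None
```

I pushed the wedge under the short leg until it bore on the foot; the stool did not visibly shift, and I handed the job in at 16.7 s still pressing the seat corner with about 14 N, with no dip.

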